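# Dispense the black end button from the tipping carousel

## Robot

A 6-joint arm with a two-finger parallel gripper is mounted at the origin on a cart in front of the work surface, level with it; the furniture and walls round the work are solid. World frame = base frame: x ahead of the robot, y to its left, z up, the work surface at z = 0. Lengths are in m, angles in rad, forces in N, time in s.
With the tool pointing down it reaches from about 0.35 to 0.775 m from the base axis. Payload 7.3 kg.
Tool frame: the origin (TCP) lies midway between the tips of the shut fingers; the grasp point (between the pads) lies 19 mm behind it; z points along the fingers, y is the line along which they close (so a half turn about z gives the same grasp; the last joint's range is limited). The gripper opens to 92 mm and grips with 3 to 60 N. Pads are 19 mm wide; open, the fingers measure 130 mm over their backs; the gripper's body (75 mm by 190 mm) begins 47 mm behind the grasp point.
Start: joints at [-1.281, 0.342, 1.524, -0, 1.275, -0.146], TCP at [0.222, -0.476, 0.227] pointing down, gripper open.
Joint ranges: [-2.53, 2.53], [-0.77, 2.02], [0.04, 2.7], [-1, 4.14], [0.28, 2.66], [-3.11, 3.11]. Speed limits (rad/s): [2.57, 2.57, 3.14, 3.14, 3.14, 3.14].

## Interface

Orientations are given as [roll, pitch, yaw] about the fixed x, y, z axes, in that order (R = Rz(yaw) Ry(pitch) Rx(roll)).
In Python, from cell import robot, read_camera, camera_params, nets gives the robot as it stands. The module is installed in compiled form; this text tells all that it offers.
- The arm moves only by the tool step_arm, never from a script. Its argument "steps" is a list of rows, each an object of numbers: "x", "y", "z": the shift along the tool's x, y, z as a fraction of full scale; "rx", "ry", "rz": the turn, a rotation vector about the tool's x, y, z as a fraction of full scale; "claw": the opening, from -1 (shut) to 1 (fully open). In form: [{"x": .., "y": .., "z": .., "rx": .., "ry": .., "rz": .., "claw": ..}, ...]. A call has 1 to 12 rows; each row is the pose to reach, as a shift and turn from the pose commanded when the call began, along the tool's axes at that moment; what a row does not reach only later rows make up. Full scale, the value 1, is 750 mm for a shift and pi/4 rad for a turn. A row lasts 1/12 s, in which the tool goes at most 41.7 mm and 7.16 degrees, less where a joint would pass 70% of its speed; a pose out of reach is approached as far as the arm can. A call with a number of a shift or a turn outside -1 to 1 is refused whole. A call with a gripper value outside its range is refused whole. The fingers move at their own pace and stop on an object; "squeeze" is the grip in N (left out, the last holds). Time passes only in rows, so rows that repeat a pose let the fingers close. It gives the time, the measured TCP pose, the force, the opening and the grip force at its end, in the units of the state.
- robot.observe(): the state, without advancing time (a new reading comes with each control period).
- read_camera(name): name is "side" or "top" or "wrist"; returns (picture, depth): 384x512x3 uint8, blue, green, red; 384x512 float32, m along the optical axis (not along the pixel's ray), 0 where there is no reading.
- camera_params(name): a dict with "fx", "fy", "cx", "cy" (pixels), "R" (3x3) and "t" (3): a world point X has camera coordinates R X + t; the wrist camera has in their place "hand_eye" (4x4, takes a point from camera to tool coordinates, whose origin is the TCP and whose axes are the flange's). Camera axes: x right, y down, z forward; pixel columns grow to the right and rows downward; lengths in m; the calibration is good to about 2 mm. A picture is of the moment at which its call begins: read the wrist's pose just before it. camera_params takes no time and is no camera call.
- robot.hand_in(): hands the job in; it is judged then, once.
Trained networks look in the newest picture that a camera, given by its name, has taken for a name from the list of things; names that differ only in an ending like _2 or _b are one class to them, and where a whole thing is asked for, a point or a joint stands for the part that bears it (a point fixed in the world has none). Each returns a list of dicts, best first, with "conf" (0 to 1); they miss things now and then, are a little off and sometimes report something else, mostly with a low value. They report only what shows in the picture. A call takes as long as a camera call. They do not tell look-alikes from the thing itself.
- nets.masks_of(camera, query): "region" (384x512 bool, what is visible of it) and "box" ([left, top, right, bottom] in pixels, round what is visible of it).
- nets.landmark_of(camera, query): "pixel" ([row, column] in pixels: a listed point, or the origin of a listed thing).
The state is a dict: "time": time; "qpos": joint angles; "qvel": joint speeds; "joint_efforts": joint torques, N m; "tool_pos": TCP position; "tool_rot": TCP orientation; "contact_force": force on the tool from outside, world axes, zero at the start; "torque": the same for the moment, N m; "opening": finger opening in m; "grip_force": force on a finger pad.
Only numpy, scipy, OpenCV 4.12 (cv2) and the standard library are available. Lean on these libraries where they do the work, as an engineer would, in place of code of your own. Each camera call takes 0.05 s, during which the arm holds its last target. There are 200 camera calls.

## Task

Four violin end buttons lie in the compartments of the tipping parts carousel. Turn the white wheel by its red crank post until the black button's compartment stands at the green spout, then tip the carousel by lifting its black ball so that the black button slides out into the blue bowl, and lower the carousel back to level. Do not touch the black button with the gripper, leave the other three buttons in the carousel and leave the bowl standing.

Things in the scene. Friction and masses are not known exactly. Their poses are not given: they have to be found in the camera images.
- wheel_centre (a point): on the upright axis of the white wheel (156 mm across), at its compartments' floor, 111 mm above the bench. Four radial channels 34 mm wide, 25 deep, 90 degrees apart, open outward. A fixed green rim (radius 84 mm) closes them except at the spout: a button passes if its channel is within 10 degrees of the spout. Turns either way, about 1 N at the crank; stays as left. Stand is fixed.
- spout (a point): middle of the outer lip of the green spout, a chute 56 mm wide inside, level with the wheel's floor and 125 mm from the wheel's axis. The spout direction is from wheel_centre to here. x axis: outward along the spout; y: across it (horizontal); z: up when level.
- crank (a point): red upright crank post on the wheel, 16 mm diameter, 42 mm tall. The point is on its axis, 14 mm below its top, 28 mm above the wheel's top face, 49 mm from the wheel's axis. Free all round: grip it from above or push it sideways. Moves in a level circle about wheel_centre; the compartments lie at 45 and 135 degrees either side of it.
- tip_ball (a point): centre of the black ball (28 mm diameter) on a thin stem at the end of the carousel's arm, 135 mm from the wheel's axis, on the side away from the spout. About 145 mm above the bench when level. Lifting it tips wheel and spout together.
- tip (a joint): tipping angle: 0 level on its stop, grows as the ball is lifted, stop at 0.9 rad. Level hinge axis across the spout (spout y), 85 mm from the wheel's axis toward the spout, 6 mm below wheel_centre: the ball moves on an arc of radius 223 mm about it, up and toward the spout. Takes about 3 to 5 N; sinks back by its weight. A button slides out from about 0.5 rad; 0.8 is sure.
- wheel (a joint): angle of the wheel in the carousel, positive anticlockwise seen from above, about 0 at the start (crank on the side away from the spout); range -3.1 to 3.1 rad.
- button_black: loose black violin end button, mushroom-shaped: round head 20 mm across, 9 mm high, underneath, with a slimmer stem up to 20 mm; 15 g. Origin at the centre of its underside (head face). At the start it stands in one of the wheel's four compartments, 48 mm from the wheel's axis; which one varies.
- button_yellow: loose yellow violin end button, mushroom-shaped: round head 20 mm across, 9 mm high, underneath, with a slimmer stem up to 20 mm; 15 g. Origin at the centre of its underside (head face). At the start it stands in one of the wheel's four compartments, 48 mm from the wheel's axis; which one varies.
- button_red: loose dark red violin end button, mushroom-shaped: round head 20 mm across, 9 mm high, underneath, with a slimmer stem up to 20 mm; 15 g. Origin at the centre of its underside (head face). At the start it stands in one of the wheel's four compartments, 48 mm from the wheel's axis; which one varies.
- button_blue: loose blue violin end button, mushroom-shaped: round head 20 mm across, 9 mm high, underneath, with a slimmer stem up to 20 mm; 15 g. Origin at the centre of its underside (head face). At the start it stands in one of the wheel's four compartments, 48 mm from the wheel's axis; which one varies.
- bowl: loose blue glazed bowl, 116 mm across the rim, 62 mm high, standing on the bench under the spout's end. Origin at the centre of its underside.
Mind the look-alikes: they are no part of the job. Several things look just like the bowl: the one meant starts nearest to the robot's base.

How it is judged:
On the way, in this order (a step that is already met when the one before it is completed fails the run):
1. the black button's compartment stands at the spout while the carousel is level (y of button_black in the frame of spout between -0.02 and 0.02 m and horizontal distance between button_black and spout below 0.1 m and value of joint tip below 0.08 rad), for 0.2 s.
2. the carousel is tipped (value of joint tip above 0.3 rad), for 0.1 s.
At the end, for the whole second after the job is handed in: The black button lies at rest in the bowl (within 55 mm of the bowl's axis, below its rim), the bowl stands upright (within 0.2 rad), the carousel is back level (tip under 0.08 rad) and the yellow, red and blue buttons are still in the carousel (within 85 mm of wheel_centre) (horizontal distance between button_black and bowl below 0.055 m and height (world z) of button_black between 0.002 and 0.06 m and distance between each of button_yellow, button_red, button_blue and wheel_centre below 0.085 m and value of joint tip below 0.08 rad and linear speed of button_black below 0.05 m/s and angle between bowl's own z axis and vertical below 0.2 rad); the robot touches nothing.
It fails at once if the gripper touches the black button (contact force between the fingers and button_black above 0.5 N).
It fails at once if the yellow button leaves the carousel (distance between button_yellow and wheel_centre above 0.11 m).
It fails at once if the red button leaves the carousel (distance between button_red and wheel_centre above 0.11 m).
It fails at once if the blue button leaves the carousel (distance between button_blue and wheel_centre above 0.11 m).
It also fails if it takes over 61 s, if anything falls off the work surface, if the arm or the gripper's body presses on something with over 40 N, if the wrist force passes 120 N, or if a joint passes its speed limit or range.

## Working session

There is one attempt and no reset: what is moved stays moved. The work goes in short steps, Python scripts to look and compute and a tool call to move; the robot and the scene stay as the last step left them, time stands still between calls to the robot, and variables do not carry over. Pictures are saved under pics/ and viewed, at most 10 in all, crops included, and the job is handed in when it is done.

Besides the shell and the picture viewer there is one more tool, called as name(argument=value, ...), one argument or row to a line, values as JSON. step_arm: Moves the arm, as the interface text tells. Its arguments: {"type":"object","properties":{"steps":{"type":"array","items":{"type":"object","properties":{"x":{"type":"number","minimum":-1,"maximum":1},"y":{"type":"number","minimum":-1,"maximum":1},"z":{"type":"number","minimum":-1,"maximum":1},"rx":{"type":"number","minimum":-1,"maximum":1},"ry":{"type":"number","minimum":-1,"maximum":1},"rz":{"type":"number","minimum":-1,"maximum":1},"claw":{"type":"number"}}}},"squeeze":{"type":"number"}},"required":["steps"]}

```bash
mkdir -p pics
cat > h.py <<'E'
import numpy as np, cv2
from cell import robot, read_camera, camera_params, nets
def world(cam, px, d):
    p=camera_params(cam); r,c=px
    X=np.array([(c-p["cx"])/p["fx"]*d,(r-p["cy"])/p["fy"]*d,d])
    return p["R"].T@(X-p["t"])
def ray(cam,px):
    p=camera_params(cam); r,c=px
    return -p["R"].T@p["t"], p["R"].T@np.array([(c-p["cx"])/p["fx"],(r-p["cy"])/p["fy"],1])
def at_z(cam,px,z):
    o,v=ray(cam,px); return o+v*(z-o[2])/v[2]
def tri(a,b):
    A=0;B=0
    for cam,px in (a,b):
        o,v=ray(cam,px); v=v/np.linalg.norm(v); P=np.eye(3)-np.outer(v,v); A=A+P;B=B+P@o
    return np.linalg.solve(A,B)
E
python3 - <<'E'
from h import *
np.set_printoptions(precision=4,suppress=True)
for cam in ("top","side"):
    im,d=read_camera(cam); cv2.imwrite(f"pics/{cam}0.png",im)
    np.save(cam+"d.npy",d)
    for q in ["wheel_centre","spout","crank","tip_ball","button_black","button_yellow","button_red","button_blue","bowl"]:
        for r in nets.landmark_of(cam,q)[:4]:
            px=r["pixel"]; i,j=int(round(px[0])),int(round(px[1])); dd=d[min(i,383),min(j,511)]
            print(cam,q,round(r["conf"],2),np.round(px,1),world(cam,px,dd))
print(robot.observe())
E
```

```text
top wheel_centre 0.92 [222.  291.6] [ 0.5531 -0.0566  0.145 ]
top crank 0.63 [228.8 323.2] [ 0.5285 -0.108   0.1788]
top tip_ball 0.86 [239.6 362.3] [ 0.5035 -0.1778  0.1574]
top button_black 0.41 [215.2 314.8] [ 0.5626 -0.1024  0.1326]
top button_yellow 0.5 [248.1 305.3] [ 0.5038 -0.0761  0.1317]
top button_red 0.55 [244.3 270.1] [ 0.5198 -0.0126  0.1237]
top button_blue 0.4 [205.7 278.3] [ 0.5895 -0.0369  0.1307]
top bowl 0.89 [221.9 216.8] [0.5957 0.0911 0.0084]
top bowl 0.62 [151.  348.3] [ 0.7162 -0.2105  0.0117]
side wheel_centre 0.92 [180.2 296. ] [0.5589 0.0167 0.1351]
side spout 0.93 [199.4 281.9] [0.5938 0.062  0.1086]
side crank 0.57 [151.  299.9] [ 0.5361 -0.0998  0.1696]
side crank 0.32 [149.3 307.6] [ 0.5047 -0.1765  0.1528]
side tip_ball 0.74 [147.4 306.6] [ 0.5067 -0.1821  0.1565]
side button_black 0.28 [195.7 278.4] [0.6001 0.0471 0.1111]
side bowl 0.95 [200.5 229.9] [ 0.7194 -0.1815  0.0048]
side bowl 0.64 [253.  276.7] [0.6094 0.1364 0.0222]
{'time': 1.0, 'qpos': array([-1.281 ,  0.342 ,  1.5241,  0.    ,  1.2754, -0.146 ]), 'qvel': array([ 0.001 , -0.0003, -0.0011,  0.0011,  0.0004,  0.0005]), 'joint_efforts': array([ -0.0016, -43.1142, -24.4481,   0.0717,   0.0483,  -0.    ]), 'tool_pos': array([ 0.2216, -0.4759,  0.2267]), 'tool_rot': array([3.1415, 0.    , 0.4358]), 'contact_force': array([-0.0289, -0.0565,  0.0964]), 'torque': array([ 0.0547, -0.0164, -0.0125]), 'grip_force': 0.0, 'opening': 0.09194518016780216}
```

View pics/top0.png

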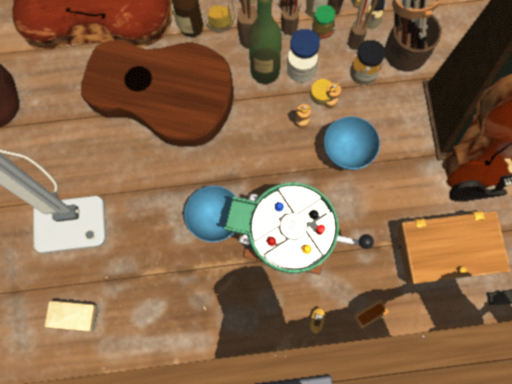

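View pics/side0.png

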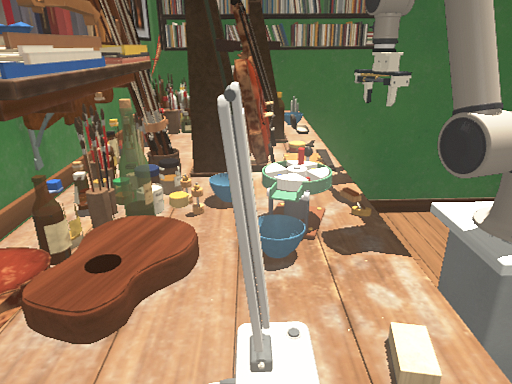

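The top view shows the carousel at about (228,292), with the black button at (214,314) beside the red crank at (229,321). The ball is at (241,366), and the spout runs left to the bowl at (213,210). The second bowl, at (143,351), is the look-alike. Next I'll refine the geometry.

Run:
```python
from h import *
np.set_printoptions(precision=4,suppress=True)
td=np.load("topd.npy"); im=cv2.imread("pics/top0.png")
print("ctr",at_z("top",(222,291.6),.111), tri(("top",(222,291.6)),("side",(180.2,296))))
print("crank tri",tri(("top",(228.8,323.2)),("side",(151,299.9))),at_z("top",(228.8,323.2),.164))
print("ball tri",tri(("top",(239.6,362.3)),("side",(147.4,306.6))))
# colour-based: dark ball blob and rim, red post
m=(im.max(2)<60); m[:, :355]=0; m[:,376:]=0; m[:230]=0; m[252:]=0
r,c=np.nonzero(m); print("ball px",r.mean(),c.mean(),len(r), at_z("top",(r.mean(),c.mean()),.145), "topz",[round(float(world("top",(a,b),td[a,b])[2]),4) for a,b in zip(r[::6],c[::6])])
b,g,rr=[im[...,k].astype(int) for k in range(3)]
m=(g>rr+40)&(g>b+15); m[:,:180]=0;m[:,345:]=0;m[:175]=0;m[280:]=0
r,c=np.nonzero(m); P=np.array([world("top",(x,y),td[x,y]) for x,y in zip(r,c)])
print("green z pct",np.percentile(P[:,2],[5,25,50,75,95]))
hi=P[P[:,2]>np.percentile(P[:,2],50)-.004]
A=np.c_[2*hi[:,:2],np.ones(len(hi))]; 
for _ in range(6):
    s=np.linalg.lstsq(A,(hi[:,:2]**2).sum(1),rcond=None)[0]; R=np.sqrt(s[2]+s[0]**2+s[1]**2)
    e=np.abs(np.linalg.norm(hi[:,:2]-s[:2],axis=1)-R); k=e<max(.004,np.percentile(e,85)); hi=hi[k];A=A[k]
print("rim fit",s[:2],R,len(hi))
m=(rr>150)&(g<80)&(b<80);m[:,308:]&=True
for lab,(a0,a1,b0,b1) in {"crank":(218,240,310,335)}.items():
    q=m[a0:a1,b0:b1]; r,c=np.nonzero(q); r=r+a0;c=c+b0
    for x,y in zip(r,c): 
        w=world("top",(x,y),td[x,y]); print(x,y,w)
z=td[236:246:3,338:362:4]
print(np.array([[world("top",(i,j),td[i,j])[2] for j in range(338,376,3)] for i in range(234,248,3)]))
```

```text
ctr [ 0.5588 -0.059   0.111 ] [ 0.5541 -0.0581  0.1091]
crank tri [ 0.5325 -0.1101  0.1663] [ 0.5307 -0.11    0.164 ]
ball tri [ 0.5054 -0.1783  0.1572]
ball px 241.06194690265488 365.01769911504425 113 [ 0.5017 -0.1849  0.145 ] topz [0.154, 0.1557, 0.1532, 0.1557, 0.1543, 0.1599, 0.1562, 0.1566, 0.1573, 0.1483, 0.1558, 0.1575, 0.1571, 0.1526, 0.1577, 0.1538, 0.1547, 0.1529, 0.153]
green z pct [0.1082 0.1109 0.1186 0.1343 0.137 ]
rim fit [ 0.5469 -0.0575] 0.08254693685047061 446
226 318 [ 0.5351 -0.1     0.1754]
226 319 [ 0.5345 -0.1014  0.178 ]
226 320 [ 0.5344 -0.1033  0.1775]
226 321 [ 0.5336 -0.1046  0.1808]
226 322 [ 0.5336 -0.1065  0.1796]
227 317 [ 0.5334 -0.0978  0.1766]
227 318 [ 0.5333 -0.0997  0.1759]
227 319 [ 0.5324 -0.1009  0.1803]
227 320 [ 0.5325 -0.1029  0.1782]
227 321 [ 0.5322 -0.1046  0.1789]
227 322 [ 0.5316 -0.1061  0.181 ]
227 323 [ 0.5317 -0.1081  0.1789]
228 317 [ 0.5313 -0.0973  0.1787]
228 318 [ 0.5312 -0.0992  0.1775]
228 319 [ 0.531  -0.101   0.1776]
228 320 [ 0.5306 -0.1025  0.1792]
229 317 [ 0.5301 -0.0976  0.1746]
229 318 [ 0.5298 -0.0992  0.1756]
229 
[... 215 characters left out ...]
7 -0.1022  0.1758]
232 319 [ 0.5251 -0.1009  0.1694]
232 320 [ 0.5244 -0.1023  0.1728]
232 321 [ 0.5234 -0.1033  0.1785]
233 320 [ 0.5238 -0.1031  0.1641]
[[-0.001   0.0015 -0.0004 -0.0016  0.0018  0.0021 -0.0023 -0.0004  0.0005
   0.1537  0.1513 -0.0022  0.0028]
 [ 0.1171  0.1196  0.1164 -0.0002 -0.0014  0.0009 -0.0001  0.0008  0.1558
   0.1578  0.1587  0.1538 -0.0019]
 [ 0.1184  0.1171  0.1181  0.1211  0.1193  0.1195  0.1193  0.15    0.1573
   0.1612  0.1601  0.1577  0.0016]
 [ 0.0002 -0.0001  0.0009  0.0001  0.1144  0.1182  0.1207  0.149   0.1571
   0.1601  0.1599  0.1566 -0.0019]
 [ 0.0021  0.0003  0.0022  0.0016  0.0043  0.0008  0.0008 -0.0002  0.1519
   0.1538  0.1538  0.1509 -0.0002]]
```

step_arm(
  steps=[
    {"x": 0.5827, "y": -0.2771, "z": 0, "rz": -1, "claw": 0.2},
    {"x": 0.5827, "y": -0.2771, "z": 0, "rz": -1, "claw": 0.2},
    {"x": 0.5827, "y": -0.2771, "z": 0, "rz": -1, "claw": 0.2},
    {"x": 0.5827, "y": -0.2771, "z": 0, "rz": -1, "claw": 0.2},
    {"x": 0.5827, "y": -0.2771, "z": 0, "rz": -1, "claw": 0.2},
    {"x": 0.5827, "y": -0.2771, "z": 0, "rz": -1, "claw": 0.2},
    {"x": 0.5827, "y": -0.2771, "z": 0, "rz": -1, "claw": 0.2},
    {"x": 0.5827, "y": -0.2771, "z": 0, "rz": -1, "claw": 0.2},
    {"x": 0.5827, "y": -0.2771, "z": 0, "rz": -1, "claw": 0.2},
    {"x": 0.5827, "y": -0.2771, "z": 0, "rz": -1, "claw": 0.2},
    {"x": 0.5827, "y": -0.2771, "z": 0, "rz": -1, "claw": 0.2},
    {"x": 0.5827, "y": -0.2771, "z": 0, "rz": -1, "claw": 0.2},
  ],
)

```text
$.steps[0]: bad value
```

step_arm(
  steps=[
    {"x": 0.58, "y": -0.28, "z": 0, "rx": 0, "ry": 0, "rz": -1, "claw": 0.2},
    {"x": 0.58, "y": -0.28, "z": 0, "rx": 0, "ry": 0, "rz": -1, "claw": 0.2},
    {"x": 0.58, "y": -0.28, "z": 0, "rx": 0, "ry": 0, "rz": -1, "claw": 0.2},
    {"x": 0.58, "y": -0.28, "z": 0, "rx": 0, "ry": 0, "rz": -1, "claw": 0.2},
    {"x": 0.58, "y": -0.28, "z": 0, "rx": 0, "ry": 0, "rz": -1, "claw": 0.2},
    {"x": 0.58, "y": -0.28, "z": 0, "rx": 0, "ry": 0, "rz": -1, "claw": 0.2},
    {"x": 0.58, "y": -0.28, "z": 0, "rx": 0, "ry": 0, "rz": -1, "claw": 0.2},
    {"x": 0.58, "y": -0.28, "z": 0, "rx": 0, "ry": 0, "rz": -1, "claw": 0.2},
    {"x": 0.58, "y": -0.28, "z": 0, "rx": 0, "ry": 0, "rz": -1, "claw": 0.2},
    {"x": 0.58, "y": -0.28, "z": 0, "rx": 0, "ry": 0, "rz": -1, "claw": 0.2},
    {"x": 0.58, "y": -0.28, "z": 0, "rx": 0, "ry": 0, "rz": -1, "claw": 0.2},
    {"x": 0.58, "y": -0.28, "z": 0, "rx": 0, "ry": 0, "rz": -1, "claw": 0.2},
  ],
)

```text
time: 2.0
tool_pos: [0.5292, -0.0986, 0.2268]
tool_rot: [3.141, -0.001, 1.223]
contact_force: [-0.0, -0.5, 0.2]
opening: 0.0549
grip_force: 0.0
```

```bash
cat >> h.py <<'E'
from scipy.spatial.transform import Rotation as Ro
def wrist():
    s=robot.observe(); T=np.eye(4); T[:3,:3]=Ro.from_euler("xyz",s["tool_rot"]).as_matrix(); T[:3,3]=s["tool_pos"]
    im,d=read_camera("wrist"); return T@np.array(camera_params("wrist")["hand_eye"]),im,d
def wz(T,px,z):
    p=camera_params("wrist"); v=T[:3,:3]@np.array([(px[1]-p["cx"])/p["fx"],(px[0]-p["cy"])/p["fy"],1]); o=T[:3,3]; return o+v*(z-o[2])/v[2]
E
python3 - <<'E'
from h import *
np.set_printoptions(precision=4,suppress=True)
T,im,d=wrist(); cv2.imwrite("pics/w1.png",im)
for q,z in [("wheel_centre",.111),("spout",.111),("crank",.164),("tip_ball",.145),("button_black",.111)]:
    for r in nets.landmark_of("wrist",q)[:2]: print(q,round(r["conf"],2),np.round(r["pixel"],1),wz(T,r["pixel"],z))
E
```

```text
wheel_centre 0.61 [142.8 250.7] [ 0.5458 -0.0575  0.111 ]
crank 0.96 [211.2 254.1] [ 0.5315 -0.1043  0.164 ]
tip_ball 0.57 [289.5 253.1] [ 0.5025 -0.1837  0.145 ]
button_black 0.72 [176.9 287.9] [ 0.5684 -0.1002  0.111 ]
```

View pics/w1.png

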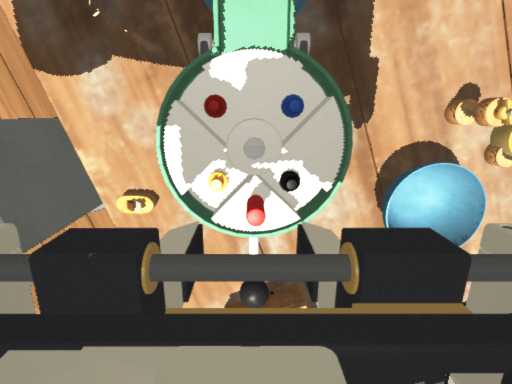

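step_arm(
  squeeze=12,
  steps=[
    {"x": -0.006, "y": 0.004, "z": 0.03, "rx": 0, "ry": 0, "rz": 0, "claw": 0.2},
    {"x": -0.006, "y": 0.004, "z": 0.06, "rx": 0, "ry": 0, "rz": 0, "claw": 0.2},
    {"x": -0.006, "y": 0.004, "z": 0.085, "rx": 0, "ry": 0, "rz": 0, "claw": 0.2},
    {"x": -0.006, "y": 0.004, "z": 0.105, "rx": 0, "ry": 0, "rz": 0, "claw": 0.2},
    {"x": -0.006, "y": 0.004, "z": 0.105, "rx": 0, "ry": 0, "rz": 0, "claw": 0.2},
    {"x": -0.006, "y": 0.004, "z": 0.105, "rx": 0, "ry": 0, "rz": 0, "claw": -1},
    {"x": -0.006, "y": 0.004, "z": 0.105, "rx": 0, "ry": 0, "rz": 0, "claw": -1},
    {"x": -0.006, "y": 0.004, "z": 0.105, "rx": 0, "ry": 0, "rz": 0, "claw": -1},
    {"x": -0.006, "y": 0.004, "z": 0.105, "rx": 0, "ry": 0, "rz": 0, "claw": -1},
    {"x": -0.006, "y": 0.004, "z": 0.105, "rx": 0, "ry": 0, "rz": 0, "claw": -1},
    {"x": -0.006, "y": 0.004, "z": 0.105, "rx": 0, "ry": 0, "rz": 0, "claw": -1},
    {"x": -0.006, "y": 0.004, "z": 0.105, "rx": 0, "ry": 0, "rz": 0, "claw": -1},
  ],
)

```text
time: 3.3
tool_pos: [0.5289, -0.1073, 0.1484]
tool_rot: [3.14, 0.0, 1.221]
contact_force: [1.2, -0.7, 2.6]
opening: 0.0158
grip_force: 12.0
```

step_arm(
  squeeze=20,
  steps=[
    {"x": 0, "y": 0.006, "z": 0, "rx": 0, "ry": 0, "rz": 0, "claw": -1},
    {"x": 0.001, "y": 0.013, "z": 0, "rx": 0, "ry": 0, "rz": 0, "claw": -1},
    {"x": 0.003, "y": 0.019, "z": 0, "rx": 0, "ry": 0, "rz": 0, "claw": -1},
    {"x": 0.005, "y": 0.025, "z": 0, "rx": 0, "ry": 0, "rz": 0, "claw": -1},
    {"x": 0.008, "y": 0.031, "z": 0, "rx": 0, "ry": 0, "rz": 0, "claw": -1},
    {"x": 0.011, "y": 0.036, "z": 0, "rx": 0, "ry": 0, "rz": 0, "claw": -1},
    {"x": 0.015, "y": 0.041, "z": 0, "rx": 0, "ry": 0, "rz": 0, "claw": -1},
    {"x": 0.019, "y": 0.046, "z": 0, "rx": 0, "ry": 0, "rz": 0, "claw": -1},
    {"x": 0.024, "y": 0.05, "z": 0, "rx": 0, "ry": 0, "rz": 0, "claw": -1},
    {"x": 0.029, "y": 0.054, "z": 0, "rx": 0, "ry": 0, "rz": 0, "claw": -1},
    {"x": 0.034, "y": 0.058, "z": 0, "rx": 0, "ry": 0, "rz": 0, "claw": -1},
    {"x": 0.04, "y": 0.06, "z": 0, "rx": 0, "ry": 0, "rz": 0, "claw": -1},
  ],
)

```text
time: 4.3
tool_pos: [0.5808, -0.095, 0.1482]
tool_rot: [-3.14, 0.002, 1.222]
contact_force: [-3.3, -3.6, 3.3]
opening: 0.0154
grip_force: 20.0
```

step_arm(
  steps=[
    {"x": 0.006, "y": 0.002, "z": 0, "rx": 0, "ry": 0, "rz": 0, "claw": -1},
    {"x": 0.013, "y": 0.004, "z": 0, "rx": 0, "ry": 0, "rz": 0, "claw": -1},
    {"x": 0.019, "y": 0.005, "z": 0, "rx": 0, "ry": 0, "rz": 0, "claw": -1},
    {"x": 0.025, "y": 0.005, "z": 0, "rx": 0, "ry": 0, "rz": 0, "claw": -1},
    {"x": 0.032, "y": 0.005, "z": 0, "rx": 0, "ry": 0, "rz": 0, "claw": -1},
    {"x": 0.038, "y": 0.004, "z": 0, "rx": 0, "ry": 0, "rz": 0, "claw": -1},
    {"x": 0.044, "y": 0.002, "z": 0, "rx": 0, "ry": 0, "rz": 0, "claw": -1},
    {"x": 0.05, "y": 0, "z": 0, "rx": 0, "ry": 0, "rz": 0, "claw": -1},
    {"x": 0.056, "y": -0.002, "z": 0, "rx": 0, "ry": 0, "rz": 0, "claw": -1},
    {"x": 0.062, "y": -0.006, "z": 0, "rx": 0, "ry": 0, "rz": 0, "claw": -1},
    {"x": 0.067, "y": -0.01, "z": 0, "rx": 0, "ry": 0, "rz": 0, "claw": -1},
    {"x": 0.072, "y": -0.014, "z": 0, "rx": 0, "ry": 0, "rz": 0, "claw": -1},
  ],
)

```text
time: 5.3
tool_pos: [0.597, -0.0393, 0.1485]
tool_rot: [3.126, -0.006, 1.221]
contact_force: [28.5, 2.5, -13.7]
opening: 0.0156
grip_force: 20.0
```

Run:
```python
from h import *
np.set_printoptions(precision=4,suppress=True)
C=np.array([.5465,-.0575]);
T,im,d=wrist(); read_camera("top"); print(robot.observe()["tool_pos"])
for cam in("wrist","top"):
  for q,z in [("crank",.164),("button_black",.111),("button_yellow",.111),("button_red",.111),("button_blue",.111)]:
    for r in nets.landmark_of(cam,q)[:2]:
        w=wz(T,r["pixel"],z) if cam=="wrist" else at_z(cam,r["pixel"],z); v=w[:2]-C
        print(cam,q,round(r["conf"],2),w,"ang",np.degrees(np.arctan2(v[1],v[0]))-70.5,np.hypot(*v))
```

```text
[ 0.5968 -0.0381  0.1485]
wrist crank 0.92 [ 0.5953 -0.0451  0.164 ] ang -56.276482475033966 0.05038200360316774
wrist crank 0.47 [0.6145 0.0594 0.164 ] ang -10.696213555639254 0.13520794773560574
wrist button_black 0.9 [ 0.5724 -0.0178  0.111 ] ang -13.605731100817742 0.047402590867211075
wrist button_yellow 0.47 [ 0.5876 -0.0864  0.111 ] ang -105.62134213384488 0.050306198934374345
top button_yellow 0.46 [ 0.59   -0.0787  0.111 ] ang -96.43081964735822 0.048418810979507926
```

step_arm(
  steps=[
    {"x": 0, "y": 0.004, "z": 0, "rx": 0, "ry": 0, "rz": 0, "claw": 0},
    {"x": 0, "y": 0.004, "z": 0, "rx": 0, "ry": 0, "rz": 0, "claw": 0},
    {"x": -0.005, "y": 0.008, "z": -0.005, "rx": 0, "ry": 0, "rz": 0, "claw": 0},
    {"x": -0.005, "y": 0.008, "z": -0.005, "rx": 0, "ry": 0, "rz": 0, "claw": 0},
    {"x": -0.005, "y": 0.008, "z": -0.005, "rx": 0, "ry": 0, "rz": 0.2, "claw": 0},
    {"x": -0.005, "y": 0.008, "z": -0.005, "rx": 0, "ry": 0, "rz": 0.4, "claw": 0},
    {"x": -0.005, "y": 0.008, "z": -0.005, "rx": 0, "ry": 0, "rz": 0.6, "claw": 0},
    {"x": -0.005, "y": 0.008, "z": -0.005, "rx": 0, "ry": 0, "rz": 0.8, "claw": 0},
    {"x": -0.005, "y": 0.008, "z": -0.005, "rx": 0, "ry": 0, "rz": 1, "claw": 0},
    {"x": -0.005, "y": 0.008, "z": -0.005, "rx": 0, "ry": 0, "rz": 1, "claw": 0},
  ],
)

```text
time: 6.73
tool_pos: [0.5939, -0.0458, 0.1519]
tool_rot: [-3.141, 0.0, 0.464]
contact_force: [0.6, -0.2, -0.7]
opening: 0.0462
grip_force: 0.0
```

```bash
cat > m.py <<'E'
from h import *
import sys
np.set_printoptions(precision=4,suppress=True)
C=np.array([.5465,-.0575]);
T,im,d=wrist(); cv2.imwrite(f"pics/{sys.argv[1]}.png",im); s=robot.observe(); print(s["tool_pos"],s["tool_rot"],s["contact_force"])
for q,z in [("crank",.164),("button_black",.111),("wheel_centre",.111),("tip_ball",.145)]:
    for r in nets.landmark_of("wrist",q)[:1]:
        w=wz(T,r["pixel"],z); v=w[:2]-C
        print(q,round(r["conf"],2),r["pixel"],w,"ang",np.degrees(np.arctan2(v[1],v[0]))-70.5,np.hypot(*v))
E
python3 m.py w2
```

```text
[ 0.5939 -0.0458  0.1518] [-3.1414  0.      0.4569] [-0.45    0.4182 -0.0843]
crank 0.17 [274.2, 238.9] [ 0.577  -0.0476  0.164 ] ang -52.56775531349027 0.032081382560967805
button_black 0.56 [226.6, 200.9] [ 0.5701 -0.0179  0.111 ] ang -11.324660467801984 0.04613475404012427
wheel_centre 0.97 [275.0, 238.5] [ 0.5466 -0.0601  0.111 ] ang -159.0924582597965 0.002563099969854501
```

View pics/w2.png

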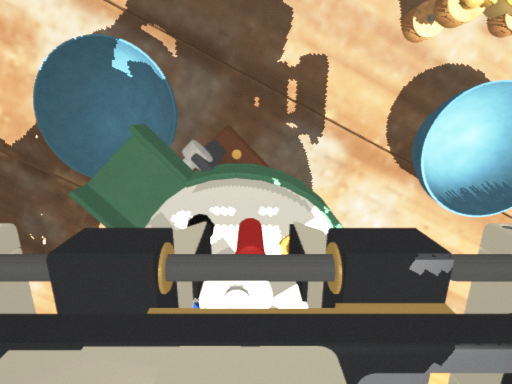

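step_arm(
  squeeze=15,
  steps=[
    {"x": 0, "y": 0, "z": 0, "rx": 0, "ry": 0, "rz": 0, "claw": -1},
    {"x": 0, "y": 0, "z": 0, "rx": 0, "ry": 0, "rz": 0, "claw": -1},
    {"x": 0, "y": 0, "z": 0, "rx": 0, "ry": 0, "rz": 0, "claw": -1},
    {"x": 0, "y": 0, "z": 0, "rx": 0, "ry": 0, "rz": 0, "claw": -1},
    {"x": 0, "y": -0.004, "z": 0, "rx": 0, "ry": 0, "rz": 0, "claw": -1},
    {"x": 0.001, "y": -0.008, "z": 0, "rx": 0, "ry": 0, "rz": 0, "claw": -1},
    {"x": 0.002, "y": -0.011, "z": 0, "rx": 0, "ry": 0, "rz": 0, "claw": -1},
    {"x": 0.002, "y": -0.014, "z": 0, "rx": 0, "ry": 0, "rz": 0, "claw": -1},
    {"x": 0.002, "y": -0.014, "z": 0, "rx": 0, "ry": 0, "rz": 0, "claw": -1},
    {"x": 0.002, "y": -0.014, "z": 0, "rx": 0, "ry": 0, "rz": 0, "claw": -1},
  ],
)

```text
time: 7.82
tool_pos: [0.5908, -0.0353, 0.1518]
tool_rot: [3.142, -0.0, 0.472]
contact_force: [0.6, -1.1, -1.0]
opening: 0.0157
grip_force: 15.0
```

```bash
python3 m.py w3
```

```text
[ 0.5908 -0.0353  0.1518] [-3.1414 -0.0003  0.4714] [ 0.8805 -1.2451  0.2892]
crank 0.75 [246.1, 249.7] [ 0.5922 -0.0349  0.164 ] ang -44.14701809592076 0.051020509015642895
button_black 0.46 [235.9, 205.6] [ 0.5618 -0.0138  0.111 ] ang 0.2332049090332049 0.04631348210622164
wheel_centre 0.73 [277.0, 251.5] [ 0.5467 -0.0597  0.111 ] ang -156.295957731898 0.0021650889098319306
```

step_arm(
  steps=[
    {"x": 0.002, "y": 0, "z": 0, "rx": 0, "ry": 0, "rz": 0, "claw": 0.2},
    {"x": 0.002, "y": 0, "z": 0, "rx": 0, "ry": 0, "rz": 0, "claw": 0.2},
    {"x": 0.002, "y": 0, "z": -0.02, "rx": 0, "ry": 0, "rz": 0, "claw": 0.2},
    {"x": 0.002, "y": 0, "z": -0.05, "rx": 0, "ry": 0, "rz": 0, "claw": 0.2},
    {"x": 0.002, "y": 0, "z": -0.09, "rx": 0, "ry": 0, "rz": -0.15, "claw": 0.2},
    {"x": 0.002, "y": 0, "z": -0.12, "rx": 0, "ry": 0, "rz": -0.3, "claw": 0.2},
    {"x": 0.002, "y": 0, "z": -0.12, "rx": 0, "ry": 0, "rz": -0.45, "claw": 0.2},
    {"x": 0.002, "y": 0, "z": -0.12, "rx": 0, "ry": 0, "rz": -0.6, "claw": 0.2},
    {"x": 0.002, "y": 0, "z": -0.12, "rx": 0, "ry": 0, "rz": -0.75, "claw": 0.2},
    {"x": 0.002, "y": 0, "z": -0.12, "rx": 0, "ry": 0, "rz": -0.9, "claw": 0.2},
    {"x": 0.002, "y": 0, "z": -0.12, "rx": 0, "ry": 0, "rz": -1, "claw": 0.2},
    {"x": 0.002, "y": 0, "z": -0.12, "rx": 0, "ry": 0, "rz": -1, "claw": 0.2},
  ],
)

```text
time: 9.07
tool_pos: [0.5918, -0.0347, 0.2415]
tool_rot: [-3.141, -0.0, 1.259]
contact_force: [-0.3, 0.0, -0.8]
opening: 0.0554
grip_force: 0.0
```

step_arm(
  steps=[
    {"x": -0.05, "y": -0.012, "z": 0, "rx": 0, "ry": 0, "rz": 0, "claw": 0.2},
    {"x": -0.1, "y": -0.024, "z": 0, "rx": 0, "ry": 0, "rz": 0, "claw": 0.2},
    {"x": -0.15, "y": -0.036, "z": 0, "rx": 0, "ry": 0, "rz": 0, "claw": 0.2},
    {"x": -0.2, "y": -0.048, "z": 0, "rx": 0, "ry": 0, "rz": 0, "claw": 0.2},
    {"x": -0.226, "y": -0.053, "z": 0, "rx": 0, "ry": 0, "rz": 0, "claw": 0.2},
    {"x": -0.226, "y": -0.053, "z": 0.02, "rx": 0, "ry": 0, "rz": 0, "claw": 0.2},
    {"x": -0.226, "y": -0.053, "z": 0.04, "rx": 0, "ry": 0, "rz": 0, "claw": 0.2},
    {"x": -0.226, "y": -0.053, "z": 0.04, "rx": 0, "ry": 0, "rz": 0, "claw": 0.2},
  ],
)

```text
time: 9.73
tool_pos: [0.5002, -0.1836, 0.2092]
tool_rot: [-3.137, -0.001, 1.253]
contact_force: [-1.1, -0.2, -0.4]
opening: 0.0549
grip_force: 0.0
```

```bash
python3 m.py w4
```

```text
[ 0.5009 -0.1835  0.2106] [-3.1383 -0.0007  1.2539] [-0.039   0.3457 -0.7799]
wheel_centre 0.88 [35.6, 259.6] [ 0.5485 -0.0622  0.111 ] ang -137.4621388950901 0.005069297169710163
tip_ball 0.67 [204.0, 254.4] [ 0.5043 -0.1839  0.145 ] ang -178.97414302144153 0.13331822929736595
```

View pics/w4.png

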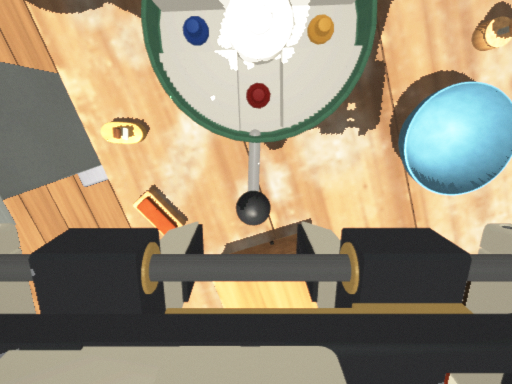

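step_arm(
  squeeze=30,
  steps=[
    {"x": 0, "y": 0.002, "z": 0.03, "rx": 0, "ry": 0, "rz": 0, "claw": 0.2},
    {"x": 0, "y": 0.002, "z": 0.06, "rx": 0, "ry": 0, "rz": 0, "claw": 0.2},
    {"x": 0, "y": 0.002, "z": 0.09, "rx": 0, "ry": 0, "rz": 0, "claw": 0.2},
    {"x": 0, "y": 0.002, "z": 0.109, "rx": 0, "ry": 0, "rz": 0, "claw": 0.2},
    {"x": 0, "y": 0.002, "z": 0.109, "rx": 0, "ry": 0, "rz": 0, "claw": 0.2},
    {"x": 0, "y": 0.002, "z": 0.109, "rx": 0, "ry": 0, "rz": 0, "claw": -1},
    {"x": 0, "y": 0.002, "z": 0.109, "rx": 0, "ry": 0, "rz": 0, "claw": -1},
    {"x": 0, "y": 0.002, "z": 0.109, "rx": 0, "ry": 0, "rz": 0, "claw": -1},
    {"x": 0, "y": 0.002, "z": 0.109, "rx": 0, "ry": 0, "rz": 0, "claw": -1},
    {"x": 0, "y": 0.002, "z": 0.109, "rx": 0, "ry": 0, "rz": 0, "claw": -1},
    {"x": 0, "y": 0.002, "z": 0.109, "rx": 0, "ry": 0, "rz": 0, "claw": -1},
  ],
)

```text
time: 10.9
tool_pos: [0.5024, -0.1841, 0.1309]
tool_rot: [-3.14, 0.0, 1.257]
contact_force: [-4.6, 0.7, 5.8]
opening: 0.0262
grip_force: 30.0
```

step_arm(
  steps=[
    {"x": 0, "y": 0, "z": 0, "rx": 0, "ry": 0, "rz": 0, "claw": 0},
    {"x": 0, "y": 0, "z": 0, "rx": 0, "ry": 0, "rz": 0, "claw": 0},
    {"x": 0.001, "y": 0, "z": 0.007, "rx": 0, "ry": 0, "rz": 0, "claw": 0},
    {"x": 0.001, "y": 0, "z": 0.007, "rx": 0, "ry": 0, "rz": 0, "claw": 0},
    {"x": 0.001, "y": 0, "z": 0.007, "rx": 0, "ry": 0, "rz": 0, "claw": -1},
    {"x": 0.001, "y": 0, "z": 0.007, "rx": 0, "ry": 0, "rz": 0, "claw": -1},
    {"x": 0.001, "y": 0, "z": 0.007, "rx": 0, "ry": 0, "rz": 0, "claw": -1},
    {"x": 0.001, "y": 0, "z": 0.007, "rx": 0, "ry": 0, "rz": 0, "claw": -1},
    {"x": 0.001, "y": 0, "z": 0.007, "rx": 0, "ry": 0, "rz": 0, "claw": -1},
  ],
)

```text
time: 11.65
tool_pos: [0.5027, -0.1833, 0.1246]
tool_rot: [-3.139, 0.0, 1.257]
contact_force: [-4.1, 0.8, 2.3]
opening: 0.0266
grip_force: 30.0
```

step_arm(
  steps=[
    {"x": 0.002, "y": 0, "z": -0.01, "rx": 0, "ry": 0, "rz": 0, "claw": -1},
    {"x": 0.005, "y": 0, "z": -0.021, "rx": 0, "ry": 0, "rz": 0, "claw": -1},
    {"x": 0.007, "y": 0, "z": -0.031, "rx": 0, "ry": 0, "rz": 0, "claw": -1},
    {"x": 0.011, "y": 0, "z": -0.041, "rx": 0, "ry": 0, "rz": 0, "claw": -1},
    {"x": 0.014, "y": 0, "z": -0.051, "rx": 0, "ry": 0, "rz": 0, "claw": -1},
    {"x": 0.018, "y": 0, "z": -0.061, "rx": 0, "ry": 0, "rz": 0, "claw": -1},
    {"x": 0.022, "y": 0, "z": -0.07, "rx": 0, "ry": 0, "rz": 0, "claw": -1},
    {"x": 0.027, "y": 0.001, "z": -0.08, "rx": 0, "ry": 0, "rz": 0, "claw": -1},
    {"x": 0.031, "y": 0.001, "z": -0.089, "rx": 0, "ry": 0, "rz": 0, "claw": -1},
    {"x": 0.037, "y": 0.001, "z": -0.098, "rx": 0, "ry": 0, "rz": 0, "claw": -1},
    {"x": 0.042, "y": 0.001, "z": -0.107, "rx": 0, "ry": 0, "rz": 0, "claw": -1},
    {"x": 0.048, "y": 0.001, "z": -0.116, "rx": 0, "ry": 0, "rz": 0, "claw": -1},
  ],
)

```text
time: 12.65
tool_pos: [0.515, -0.1489, 0.2123]
tool_rot: [-3.141, -0.0, 1.257]
contact_force: [-4.1, 1.6, -4.1]
opening: 0.0266
grip_force: 30.0
```

step_arm(
  steps=[
    {"x": 0.006, "y": 0, "z": -0.009, "rx": 0, "ry": 0, "rz": 0, "claw": -1},
    {"x": 0.013, "y": 0, "z": -0.017, "rx": 0, "ry": 0, "rz": 0, "claw": -1},
    {"x": 0.019, "y": 0, "z": -0.025, "rx": 0, "ry": 0, "rz": 0, "claw": -1},
    {"x": 0.026, "y": 0.001, "z": -0.033, "rx": 0, "ry": 0, "rz": 0, "claw": -1},
    {"x": 0.034, "y": 0.001, "z": -0.041, "rx": 0, "ry": 0, "rz": 0, "claw": -1},
    {"x": 0.041, "y": 0.001, "z": -0.048, "rx": 0, "ry": 0, "rz": 0, "claw": -1},
    {"x": 0.049, "y": 0.001, "z": -0.055, "rx": 0, "ry": 0, "rz": 0, "claw": -1},
    {"x": 0.057, "y": 0.001, "z": -0.062, "rx": 0, "ry": 0, "rz": 0, "claw": -1},
    {"x": 0.065, "y": 0.002, "z": -0.068, "rx": 0, "ry": 0, "rz": 0, "claw": -1},
    {"x": 0.074, "y": 0.002, "z": -0.075, "rx": 0, "ry": 0, "rz": 0, "claw": -1},
    {"x": 0.083, "y": 0.002, "z": -0.08, "rx": 0, "ry": 0, "rz": 0, "claw": -1},
    {"x": 0.092, "y": 0.002, "z": -0.086, "rx": 0, "ry": 0, "rz": 0, "claw": -1},
  ],
)

```text
time: 13.65
tool_pos: [0.5383, -0.0841, 0.277]
tool_rot: [3.141, 0.0, 1.257]
contact_force: [-3.5, 0.5, -3.5]
opening: 0.0265
grip_force: 30.0
```

step_arm(
  steps=[
    {"x": 0, "y": 0, "z": 0, "rx": 0, "ry": 0, "rz": 0, "claw": -1},
    {"x": 0, "y": 0, "z": 0, "rx": 0, "ry": 0, "rz": 0, "claw": -1},
    {"x": 0, "y": 0, "z": 0, "rx": 0, "ry": 0, "rz": 0, "claw": -1},
    {"x": 0, "y": 0, "z": 0, "rx": 0, "ry": 0, "rz": 0, "claw": -1},
    {"x": 0, "y": 0, "z": 0, "rx": 0, "ry": 0, "rz": 0, "claw": -1},
    {"x": 0, "y": 0, "z": 0, "rx": 0, "ry": 0, "rz": 0, "claw": -1},
  ],
)

```text
time: 14.15
tool_pos: [0.5383, -0.0843, 0.2769]
tool_rot: [3.141, 0.0, 1.257]
contact_force: [-5.5, 0.5, -2.0]
opening: 0.0263
grip_force: 30.0
```

Run:
```python
from h import *
a,_=read_camera("side"); b,_=read_camera("top")
for c in("side","top"): print(c,[(round(r["conf"],2),r["pixel"]) for r in nets.landmark_of(c,"button_black")])
A=cv2.resize(a[120:280,200:360],None,fx=2.4,fy=2.4); B=cv2.resize(b[150:310,180:340],None,fx=2.4,fy=2.4)
cv2.imwrite("pics/t1.png",np.hstack([A,B]))
```

```text
side []
top [(0.44, [207.0, 206.9])]
```

View pics/t1.png

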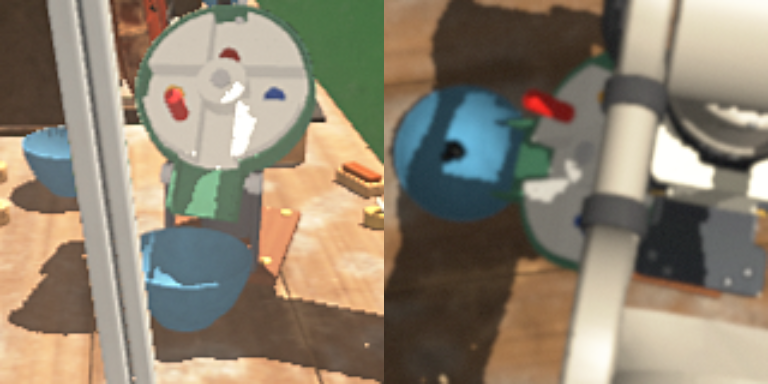

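The black button lies in the bowl (right crop, about (452,152)). The other three are still in the wheel, so I'll lower it back along the same arc.

step_arm(
  steps=[
    {"x": -0.009, "y": 0, "z": 0.006, "rx": 0, "ry": 0, "rz": 0, "claw": -1},
    {"x": -0.018, "y": 0, "z": 0.011, "rx": 0, "ry": 0, "rz": 0, "claw": -1},
    {"x": -0.027, "y": 0, "z": 0.018, "rx": 0, "ry": 0, "rz": 0, "claw": -1},
    {"x": -0.035, "y": -0.001, "z": 0.024, "rx": 0, "ry": 0, "rz": 0, "claw": -1},
    {"x": -0.043, "y": -0.001, "z": 0.031, "rx": 0, "ry": 0, "rz": 0, "claw": -1},
    {"x": -0.051, "y": -0.001, "z": 0.038, "rx": 0, "ry": 0, "rz": 0, "claw": -1},
    {"x": -0.058, "y": -0.001, "z": 0.045, "rx": 0, "ry": 0, "rz": 0, "claw": -1},
    {"x": -0.066, "y": -0.001, "z": 0.053, "rx": 0, "ry": 0, "rz": 0, "claw": -1},
    {"x": -0.073, "y": -0.002, "z": 0.061, "rx": 0, "ry": 0, "rz": 0, "claw": -1},
    {"x": -0.079, "y": -0.002, "z": 0.069, "rx": 0, "ry": 0, "rz": 0, "claw": -1},
    {"x": -0.086, "y": -0.002, "z": 0.077, "rx": 0, "ry": 0, "rz": 0, "claw": -1},
    {"x": -0.092, "y": -0.002, "z": 0.086, "rx": 0, "ry": 0, "rz": 0, "claw": -1},
  ],
)

```text
time: 15.35
tool_pos: [0.5148, -0.1495, 0.2117]
tool_rot: [-3.14, -0.0, 1.257]
contact_force: [-7.0, 1.5, -1.4]
opening: 0.0264
grip_force: 30.0
```

step_arm(
  steps=[
    {"x": -0.006, "y": 0, "z": 0.009, "rx": 0, "ry": 0, "rz": 0, "claw": -1},
    {"x": -0.011, "y": 0, "z": 0.018, "rx": 0, "ry": 0, "rz": 0, "claw": -1},
    {"x": -0.017, "y": 0, "z": 0.027, "rx": 0, "ry": 0, "rz": 0, "claw": -1},
    {"x": -0.021, "y": 0, "z": 0.036, "rx": 0, "ry": 0, "rz": 0, "claw": -1},
    {"x": -0.026, "y": -0.001, "z": 0.046, "rx": 0, "ry": 0, "rz": 0, "claw": -1},
    {"x": -0.03, "y": -0.001, "z": 0.055, "rx": 0, "ry": 0, "rz": 0, "claw": -1},
    {"x": -0.034, "y": -0.001, "z": 0.065, "rx": 0, "ry": 0, "rz": 0, "claw": -1},
    {"x": -0.037, "y": -0.001, "z": 0.075, "rx": 0, "ry": 0, "rz": 0, "claw": -1},
    {"x": -0.041, "y": -0.001, "z": 0.085, "rx": 0, "ry": 0, "rz": 0, "claw": -1},
    {"x": -0.043, "y": -0.001, "z": 0.095, "rx": 0, "ry": 0, "rz": 0, "claw": -1},
    {"x": -0.046, "y": -0.001, "z": 0.106, "rx": 0, "ry": 0, "rz": 0, "claw": -1},
    {"x": -0.048, "y": -0.001, "z": 0.115, "rx": 0, "ry": 0, "rz": 0, "claw": -1},
  ],
)

```text
time: 16.35
tool_pos: [0.5029, -0.1831, 0.1251]
tool_rot: [-3.14, -0.001, 1.256]
contact_force: [-13.4, 10.0, 38.0]
opening: 0.0262
grip_force: 30.0
```

step_arm(
  steps=[
    {"x": 0, "y": 0, "z": 0, "rx": 0, "ry": 0, "rz": 0, "claw": -1},
    {"x": 0, "y": 0, "z": 0, "rx": 0, "ry": 0, "rz": 0, "claw": 0.3},
    {"x": 0, "y": 0, "z": 0, "rx": 0, "ry": 0, "rz": 0, "claw": 0.3},
    {"x": 0, "y": 0, "z": 0, "rx": 0, "ry": 0, "rz": 0, "claw": 0.3},
    {"x": 0, "y": 0, "z": -0.03, "rx": 0, "ry": 0, "rz": 0, "claw": 0.3},
    {"x": 0, "y": 0, "z": -0.07, "rx": 0, "ry": 0, "rz": 0, "claw": 0.3},
    {"x": 0, "y": 0, "z": -0.11, "rx": 0, "ry": 0, "rz": 0, "claw": 0.3},
    {"x": -0.05, "y": 0, "z": -0.15, "rx": 0, "ry": 0, "rz": 0, "claw": 0.3},
    {"x": -0.1, "y": 0, "z": -0.15, "rx": 0, "ry": 0, "rz": 0, "claw": 0.3},
    {"x": -0.1, "y": 0, "z": -0.15, "rx": 0, "ry": 0, "rz": 0, "claw": 0.3},
    {"x": -0.1, "y": 0, "z": -0.15, "rx": 0, "ry": 0, "rz": 0, "claw": 0.3},
    {"x": -0.1, "y": 0, "z": -0.15, "rx": 0, "ry": 0, "rz": 0, "claw": 0.3},
  ],
)

```text
time: 17.35
tool_pos: [0.4807, -0.2551, 0.2381]
tool_rot: [3.14, -0.0, 1.256]
contact_force: [0.1, 0.0, -1.0]
opening: 0.0597
grip_force: 0.0
```

Run:
```python
from h import *
a,_=read_camera("side"); b,d=read_camera("top")
for q in("button_black","bowl","tip_ball"): print(q,[(round(r["conf"],2),r["pixel"],world("top",r["pixel"],d[int(r["pixel"][0]),int(r["pixel"][1])]).round(3)) for r in nets.landmark_of("top",q)])
A=cv2.resize(a[120:280,200:360],None,fx=2.4,fy=2.4); B=cv2.resize(b[150:310,180:340],None,fx=2.4,fy=2.4)
cv2.imwrite("pics/t2.png",np.hstack([A,B])); print(robot.observe()["contact_force"])
```

```text
button_black [(0.43, [210.0, 206.6], array([0.621, 0.109, 0.025]))]
bowl [(0.93, [151.6, 349.1], array([ 0.715, -0.212,  0.01 ])), (0.57, [219.6, 215.7], array([0.602, 0.093, 0.005]))]
tip_ball [(0.64, [240.2, 366.5], array([ 0.502, -0.185,  0.157]))]
[-0.06272471  0.37481038 -0.08098545]
```

View pics/t2.png

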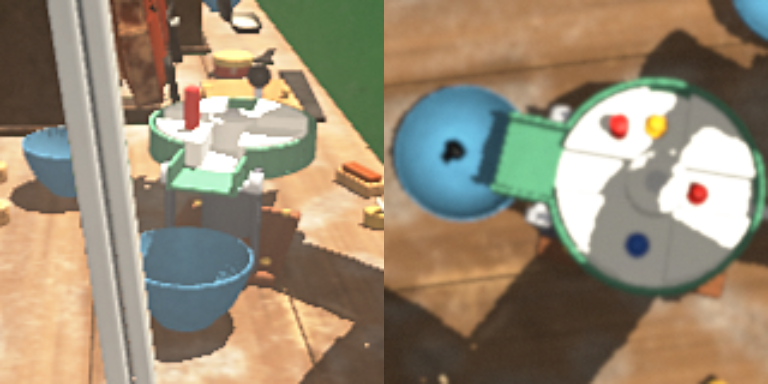

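The carousel is level with the ball back at its start height. The black button is in the upright bowl, and red, yellow and blue are still in the wheel.

```bash
python3 -c "
from cell import robot
print(robot.hand_in())"
```

```text
the job is handed in; nothing more can be done
None
```

The job is handed in, with no verdict returned: in the last pictures the black button lay in the upright blue bowl, the carousel was level, the other three buttons were in the wheel and the gripper was clear.

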